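# Refill the safety tub of cleaning tablets

### The job

Open the child-resistant tub: press its black cap down hard against the spring and, while it is held down, turn it anticlockwise (seen from above) by about a sixth of a turn until it is free. Lift the cap off and set it on the bench the right way up; then pick up the scoop by its handle and pour all six tablets into the tub without spilling any. Put the empty scoop back down on the bench, standing level on its base, and leave the carton, the big bolt and the oil bottle undisturbed.

Things in the scene. Friction and masses are not known exactly. Their poses are not given: they have to be found in the camera images.
- tub: White plastic tub, 114 mm in diameter, neck 88 mm, rim at z = 116 mm, clamped to a round steel foot (132 mm, 6 mm thick) screwed to the bench: it cannot move. Origin: centre of the foot on the bench, z up. Floor at z = 11 mm. Ledges round the neck hold the cap's three lugs like a bayonet: with the cap up, teeth 5 mm deep block anticlockwise turning and stops block clockwise turning.
- tub_mouth (a point): Centre of the tub's rim, 116 mm above the bench; the neck is 78 mm wide inside. Once the cap is off, the grey spring ring stands up to z = 134 mm, with an open bore of 80 mm.
- spring_ring (a joint): Sprung ring in the tub's neck that pushes the cap up; 0 = fully up, grows as it is pressed (m), hard stop at 0.012. With the locked cap on, it reads 0.003 (10 N); the lugs clear the teeth beyond 0.008 (15 N); at the stop 19 N. It returns when released.
- cap: Black round plastic cap, loose, 90 g, 111 mm in diameter, 63 mm high: a skirt, a flat top face at z = 33 mm and a raised bar on it. Origin: centre of the skirt's lower edge, z up. At the start it is locked on the tub: origin 103 mm above the bench, x axis along the tub's x axis within 2 degrees. Press it 6 to 9 mm down, turn it anticlockwise by 40 to 80 degrees, let it rise: it lifts straight off.
- cap_bar (a point): Centre of the cap's bar, 48 mm above the cap's origin. The bar is 60 mm long (cap x), 28 mm wide (cap y) and 30 mm high (z = 33 to 63 mm); pinch it over its width or length; fingertips straddling it can push on the flat top. Held down, the cap turns with little resistance.
- scoop: Steel scoop with a black handle, loose, 250 g. Origin: centre of its base on the bench, z up; its open mouth faces -x. Floor 3 mm thick from x = -45 to 55 mm, then a lip rising to x = -75 mm, z = 11 mm; 68 mm wide (62 inside), walls to z = 33 mm. From a post at the back (x = 61 mm) the handle bar runs forward above the scoop.
- scoop_grip (a point): Point on the handle bar to pinch over its width from above: x = 0, y = 0, z = 68 mm in the scoop's frame. The bar spans x = -30 to 67 mm, is 16 mm wide in y and spans z = 54 to 82 mm.
- scoop_lip (a point): Middle of the pouring lip: x = -75 mm, y = 0, z = 11 mm in the scoop's frame. Mouth down by 50 to 60 degrees the smooth tablets slide out over it.
- tablet0: White round tablet, 26 mm in diameter and 13 mm thick, 14 g; starts in the scoop. Origin: centre of its underside.
- tablet1: White round tablet, 26 mm in diameter and 13 mm thick, 14 g; starts in the scoop. Origin: centre of its underside.
- tablet2: White round tablet, 26 mm in diameter and 13 mm thick, 14 g; starts in the scoop. Origin: centre of its underside.
- tablet3: White round tablet, 26 mm in diameter and 13 mm thick, 14 g; starts in the scoop. Origin: centre of its underside.
- tablet4: White round tablet, 26 mm in diameter and 13 mm thick, 14 g; starts in the scoop. Origin: centre of its underside.
- tablet5: White round tablet, 26 mm in diameter and 13 mm thick, 14 g; starts in the scoop. Origin: centre of its underside.
- carton: Open cardboard carton of bolts, 110 x 140 x 70 mm, heavy; leave alone. Origin: centre of its underside.
- big_bolt: Dark steel hex bolt, 127 mm long, 40 mm head, lying on the bench; leave alone. Origin: on the bench under its middle.
- oil_bottle: Grey plastic oil bottle, 64 mm in diameter, 170 mm high; leave alone. Origin: centre of its underside.
Things that resemble listed ones, but are neither listed nor needed, are in the scene too. What is shaped like the scoop but orange is not meant.

How it is judged:
On the way, in this order (a step that is already met when the one before it is completed fails the run):
1. the cap has been pressed and turned free while still on the neck (angle between the x axis of cap and the x axis of tub, either way round above 0.6 rad and horizontal distance between cap and tub below 0.01 m and z of cap in the frame of tub below 0.115 m), for 0.05 s.
2. the cap lies on the bench, the right way up (height (world z) of cap between -0.005 and 0.006 m and angle between cap's own z axis and vertical below 0.15 rad and linear speed of cap below 0.03 m/s), for 0.2 s.
3. all six tablets are in the tub, poured from the scoop (which is still held up) (horizontal distance between each of tablet0, tablet1, tablet2, tablet3, tablet4, tablet5 and tub below 0.056 m and z of each of tablet0, tablet1, tablet2, tablet3, tablet4, tablet5 in the frame of tub below 0.105 m and height (world z) of scoop_grip above 0.1 m), for 0.1 s.
At the end, for the whole second after the job is handed in: All six tablets are inside the tub; the cap lies on the bench the right way up (within 6 mm of the surface, tilted under 0.15 rad) and at rest; the scoop stands on the bench on its base (within 6 mm, tilted under 0.12 rad) and at rest (all of step 2 and horizontal distance between each of tablet0, tablet1, tablet2, tablet3, tablet4, tablet5 and tub below 0.056 m and z of each of tablet0, tablet1, tablet2, tablet3, tablet4, tablet5 in the frame of tub below 0.105 m and height (world z) of scoop below 0.006 m and angle between scoop's own z axis and vertical below 0.12 rad and linear speed of scoop below 0.03 m/s); the robot touches nothing.
It fails at once if a bystander (carton, big bolt or oil bottle) is shifted by more than 20 mm (distance of any of carton, big_bolt, oil_bottle from where it was at the start of the episode above 0.02 m).
It also fails if it takes over 67 s, if anything falls off the work surface, if the arm or the gripper's body presses on something with over 40 N, if the wrist force passes 120 N, or if a joint passes its speed limit or range.

### The arm

A 6-joint arm with a two-finger parallel gripper is mounted at the origin on the work surface. World frame = base frame: x ahead of the robot, y to its left, z up, the work surface at z = 0. Lengths are in m, angles in rad, forces in N, time in s.
With the tool pointing down it reaches from about 0.3 to 0.875 m from the base axis. Payload 6.4 kg.
Tool frame: the origin (TCP) lies midway between the tips of the shut fingers; the grasp point (between the pads) lies 19 mm behind it; z points along the fingers, y is the line along which they close (so a half turn about z gives the same grasp; the last joint's range is limited). The gripper opens to 88 mm and grips with 3 to 60 N. Pads are 18 mm wide; open, the fingers measure 123 mm over their backs; the gripper's body (75 mm by 187 mm) begins 45 mm behind the grasp point.
Start: joints at [-1.553, 0.181, 1.607, -0, 1.354, -0.206], TCP at [0.128, -0.561, 0.239] pointing down, gripper open.
Joint ranges: [-2.99, 2.99], [-0.89, 2.07], [0.3, 2.58], [-1.14, 4.28], [0, 2.63], [-3.12, 3.12]. Speed limits (rad/s): [2.57, 2.57, 3.01, 3.14, 3.14, 3.14].

### API

Orientations are given as [roll, pitch, yaw] about the fixed x, y, z axes, in that order (R = Rz(yaw) Ry(pitch) Rx(roll)).
In Python, from station import observe, cams, order gives the robot as it stands. The module is installed in compiled form; this text tells all that it offers.
- The arm moves only by the tool jog_arm, never from a script. Its argument "rows" is one flat list of numbers, 5 for each row, row after row: the opening, from 0 (shut) to 1 (fully open), then the shift along the world's x, y, z in cm, then the turn about the world's z in degrees. A call has 1 to 10 rows; each row is the pose to reach, as a shift and turn from the pose commanded when the call began; what a row does not reach only later rows make up. A row lasts 1/8 s, in which the tool goes at most 62.5 mm and 10.7 degrees, less where a joint would pass 70% of its speed; a pose out of reach is approached as far as the arm can. A call with a gripper value outside its range is refused whole. The fingers move at their own pace and stop on an object; the grip force is fixed at half the most. Time passes only in rows, so rows that repeat a pose let the fingers close. It gives the time, the measured TCP pose, the force, the opening and the grip force at its end, in the units of the state.
- observe(): the state, without advancing time (a new reading comes with each control period).
- cams.camera(name): name is "side" or "top" or "wrist"; returns a dict with "pixels" (384x512x3 uint8, red, green, blue), "camera_matrix" (3x3 intrinsics, pixels), "extrinsics" (4x4, takes a point from camera to world coordinates). Camera axes: x right, y down, z forward; pixel columns grow to the right and rows downward; lengths in m; the calibration is good to about 2 mm. A picture is of the moment at which its call begins. There is no depth.
- order.hand_in(): hands the job in; it is judged then, once.
The state is a dict: "time": time; "qpos": joint angles; "qvel": joint speeds; "joint_torque": joint torques, N m; "position": TCP position; "tool_rot": TCP orientation; "contact_force": force on the tool from outside, world axes, zero at the start; "ft_torque": the same for the moment, N m; "opening": finger opening in m; "gripper_force": force on a finger pad.
Only numpy, scipy, OpenCV 4.12 (cv2) and the standard library are available. Lean on these libraries where they do the work, as an engineer would, in place of code of your own. Each camera call takes 0.05 s, during which the arm holds its last target. There are 200 camera calls.

## Working session

There is one attempt and no reset: what is moved stays moved. The work goes in short steps, Python scripts to look and compute and a tool call to move; the robot and the scene stay as the last step left them, time stands still between calls to the robot, and variables do not carry over. Pictures are saved under pics/ and viewed, at most 10 in all, crops included, and the job is handed in when it is done.

Besides the shell and the picture viewer there is one more tool, called after ">>>" in YAML: its name, and indented under it one key for each argument. jog_arm: Moves the arm, as the interface text tells. Its arguments: {"type":"object","properties":{"rows":{"type":"array","items":{"type":"number"}}},"required":["rows"]}

```bash
mkdir -p pics; cat > h.py <<'E'
import numpy as np, cv2
from station import observe, cams, order
def shot(n,f):
    c=cams.camera(n); cv2.imwrite(f'pics/{f}.png',cv2.cvtColor(c['pixels'],cv2.COLOR_RGB2BGR)); np.savez(f'pics/{f}.npz',**c); return c
def load(f): return dict(np.load(f'pics/{f}.npz'))
def w(c,u,v,z):
    K,T=c['camera_matrix'],c['extrinsics']; d=T[:3,:3]@np.linalg.solve(K,[u,v,1]); o=T[:3,3]; return (o+d*(z-o[2])/d[2])[:3]
def px(c,p):
    K,T=c['camera_matrix'],c['extrinsics']; q=K@(T[:3,:3].T@(np.array(p)-T[:3,3])); return q[:2]/q[2]
def st():
    s=observe(); print(s['time'],np.round(s['position'],4),np.round(s['tool_rot'],3),np.round(s['contact_force'],1),s['opening'],s['gripper_force'],np.round(s['qpos'],2))
E
python3 - <<'E'
from h import *
a=shot('top','top0');b=shot('side','side0')
for c in(a,b):print(np.round(c['camera_matrix'],1),np.round(c['extrinsics'],3))
st()
E
```

```text
[[434.4   0.  255.3]
 [  0.  434.4 191.7]
 [  0.    0.    1. ]] [[ 0.006 -0.994  0.109  0.422]
 [-1.    -0.005  0.008 -0.035]
 [-0.007 -0.109 -0.994  1.338]
 [ 0.     0.     0.     1.   ]]
[[371.6   0.  250.8]
 [  0.  371.6 185.2]
 [  0.    0.    1. ]] [[-0.985 -0.095  0.143  0.443]
 [-0.171  0.586 -0.792  0.721]
 [-0.009 -0.805 -0.593  0.667]
 [ 0.     0.     0.     1.   ]]
0.1 [ 0.1276 -0.5602  0.2379] [-3.14  -0.     0.224] [-0.1 -0.6  0.4] 0.08804748685874099 0.0 [-1.55  0.18  1.61 -0.    1.35 -0.21]
```

View pics/top0.png

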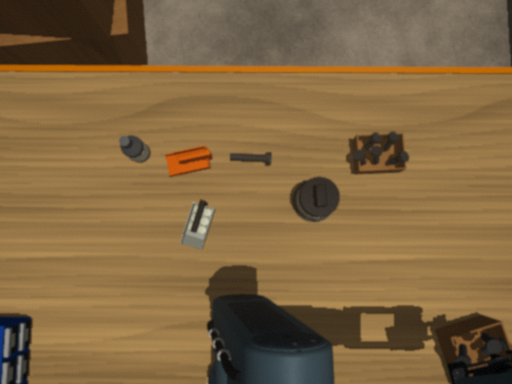

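View pics/side0.png

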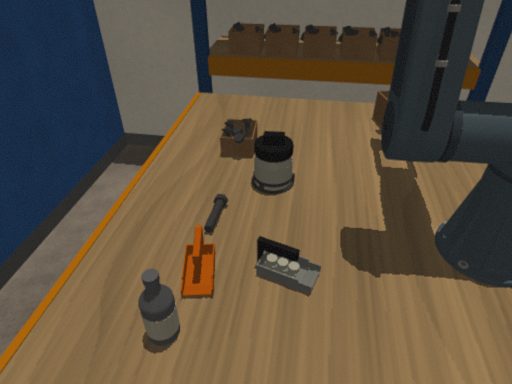

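Top view: steel scoop with tablets at (198,223), mouth to lower left. The orange lookalike at (189,161) is rejected. Tub with black cap at (316,199), carton (378,153), bolt (250,158), oil bottle (135,148). One close crop covers the chosen ones.

```bash
python3 - <<'E'
from h import *
i=cv2.imread('pics/top0.png')
a=cv2.resize(i[190:260,165:235],None,fx=5.6,fy=5.6,interpolation=cv2.INTER_CUBIC);b=cv2.resize(i[165:235,280:350],None,fx=5.6,fy=5.6,interpolation=cv2.INTER_CUBIC)
cv2.imwrite('pics/crop0.png',np.hstack([a,b]))
E
```

```text
(no output)
```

View pics/crop0.png

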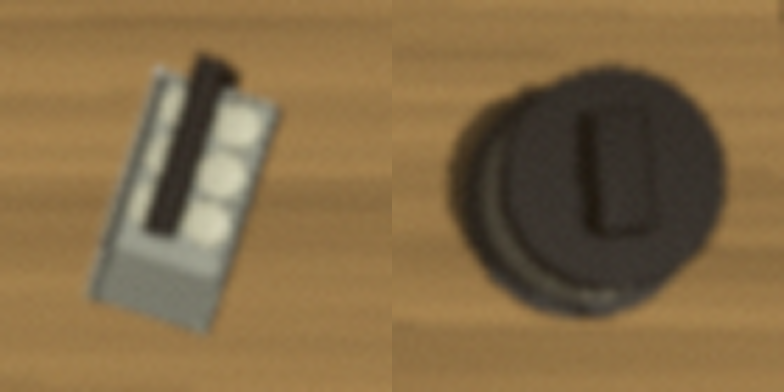

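Crop: left, the steel scoop with white tablets; bar ends at about (202,200.4) and (194.1,231.1), lip middle about (191.5,246). Right, the cap disc centre at about (320.2,196.8) and its bar centre at (321.4,195.5), running along world x.

```bash
python3 - <<'E'
from h import *
c=load('top0')
B=w(c,202,200.4,.082);F=w(c,194.1,231.1,.082);L=w(c,191.5,246.2,.011);print('bar',B,F,np.linalg.norm(B-F),'lip',L)
print('corners',w(c,181.1,243.2,.011),w(c,202,249.3,.011))
print('yaw x-axis',np.degrees(np.arctan2(*(B-F)[1::-1])),'lip-axis',np.degrees(np.arctan2(*((B+F)/2-L)[1::-1])))
print('cap',w(c,320.2,196.8,.136),'bar',w(c,321.4,195.5,.166))
q=lambda x,y:w(c,280+(x-392)/5.6,165+y/5.6,.166)
t=q(622,109);m=q(618,234);print('bar ends',t,m,np.linalg.norm(t-m),np.degrees(np.arctan2(*(t-m)[1::-1])))
for n,u,v in(('bolt',250,158),('oil',128,142),('carton',378,153)):print(n,w(c,u,v,.02))
st()
E
```

```text
bar [0.53313115 0.12942349 0.082     ] [0.4441405 0.1505205 0.082    ] 0.09145720051175041 lip [0.39968106 0.16792784 0.011     ]
corners [0.40853683 0.19976006 0.011     ] [0.39054251 0.1358442  0.011     ]
yaw x-axis -13.33688882641529 lip-axis -17.44638567660666
cap [ 0.54012805 -0.20614313  0.136     ] bar [ 0.54074087 -0.20515474  0.166     ]
bar ends [ 0.57087781 -0.20458366  0.166     ] [ 0.51007389 -0.2020132   0.166     ] 0.06085823062748014 -2.420706411934099
bolt [ 0.6704556  -0.00791876  0.02      ]
oil [0.71902909 0.37052341 0.02      ]
carton [ 0.68786538 -0.40176415  0.02      ]
0.1 [ 0.1276 -0.5602  0.2379] [-3.14  -0.     0.224] [-0.1 -0.6  0.4] 0.08804748685874099 0.0 [-1.55  0.18  1.61 -0.    1.35 -0.21]
```

>>> jog_arm:
  rows: [1, 41.3, 35.6, -1.5, -15, 1, 41.3, 35.6, -1.5, -15, 1, 41.3, 35.6, -1.5, -15, 1, 41.3, 35.6, -1.5, -15, 1, 41.3, 35.6, -1.5, -15, 1, 41.3, 35.6, -1.5, -15, 1, 41.3, 35.6, -1.5, -15, 1, 41.3, 35.6, -1.5, -15, 1, 41.3, 35.6, -1.5, -15, 1, 41.3, 35.6, -1.5, -15]

```text
time: 1.35
position: [0.542, -0.2021, 0.223]
tool_rot: [-3.141, 0.001, -0.033]
contact_force: [0.6, -0.4, -0.2]
opening: 0.0879
gripper_force: 0.0
```

```bash
python3 - <<'E'
from h import *
c=shot('wrist','w1');st()
print(px(c,[.5405,-.205,.166]))
E
```

```text
1.4 [ 0.5409 -0.2035  0.223 ] [-3.141e+00  1.000e-03 -3.500e-02] [-0.9 -0.3  0.6] 0.08810774118789318 0.0 [-0.56  0.2   1.61 -0.    1.33  1.04]
[261.8992698  214.09715557]
```

View pics/w1.png

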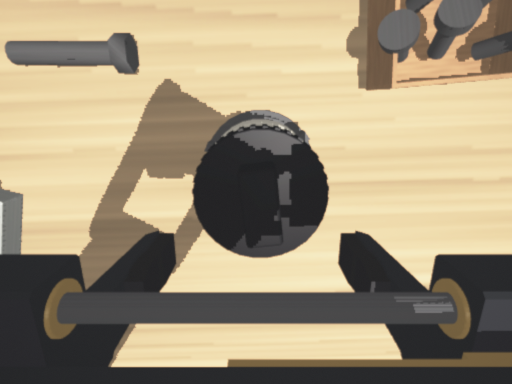

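The wrist view shows the cap disc, spanning columns 194-328 and rows 125-257 (centre 261,191), with the bar near (262,205) between the open fingers.

```bash
python3 - <<'E'
from h import *
c=load('w1')
for z in(.136,.130): print(w(c,261,191,z),np.linalg.norm(w(c,194,191,z)-w(c,328,191,z)))
print(w(c,262,204,.166))
E
```

```text
[ 0.54889031 -0.20500263  0.136     ] 0.10789144524226452
[ 0.54710561 -0.20502856  0.13      ] 0.11067712121766819
[ 0.54815778 -0.20529444  0.166     ]
```

>>> jog_arm:
  rows: [1, 0.3, -0.1, -5, 0, 1, 0.3, -0.1, -8.2, 0, 1, 0.3, -0.1, -8.2, 0, 0, 0.3, -0.1, -8.2, 0, 0, 0.3, -0.1, -8.2, 0, 0, 0.3, -0.1, -8.2, 0, 0, 0.3, -0.1, -8.2, 0, 0, 0.3, -0.1, -8.2, 0]

```text
time: 2.4
position: [0.5437, -0.2056, 0.1419]
tool_rot: [3.141, -0.0, -0.038]
contact_force: [-0.7, -0.3, -0.1]
opening: 0.0405
gripper_force: 0.0
```

>>> jog_arm:
  rows: [0, 0, 0, 0, 0, 0, 0, 0, 0, 0, 0, 0, 0, 0, 0, 0, 0, 0, -0.6, 0, 0, 0, 0, -0.9, 0, 0, 0, 0, -1.2, 0]

```text
time: 3.15
position: [0.545, -0.2062, 0.1326]
tool_rot: [3.14, -0.003, -0.038]
contact_force: [-4.6, 5.8, 19.4]
opening: 0.0286
gripper_force: 28.8
```

>>> jog_arm:
  rows: [0, 0, 0, -0.2, 0, 0, 0, 0, -0.2, 10, 0, 0, 0, -0.2, 20, 0, 0, 0, -0.2, 30, 0, 0, 0, -0.2, 40, 0, 0, 0, -0.2, 50, 0, 0, 0, -0.2, 60, 0, 0, 0, -0.2, 60, 0, 0, 0, -0.2, 60]

```text
time: 4.28
position: [0.5454, -0.2049, 0.132]
tool_rot: [3.138, -0.002, 1.011]
contact_force: [-5.8, 12.2, 26.4]
opening: 0.0278
gripper_force: 30.0
```

```bash
python3 - <<'E'
from h import *
i=shot('top','t2');i=shot('side','s2');st()
a,b=cv2.imread('pics/t2.png')[150:240,270:360],cv2.imread('pics/s2.png')[110:200,225:315]
cv2.imwrite('pics/c2.png',cv2.resize(np.hstack([a,b]),None,fx=4,fy=4,interpolation=cv2.INTER_CUBIC))
E
```

```text
4.375 [ 0.5454 -0.2049  0.1319] [ 3.138e+00 -2.000e-03  1.011e+00] [-4.5 12.1 26.4] 0.02766227094064962 30.004582861438394 [-0.56  0.31  1.68  0.    1.15 -0.  ]
```

View pics/c2.png

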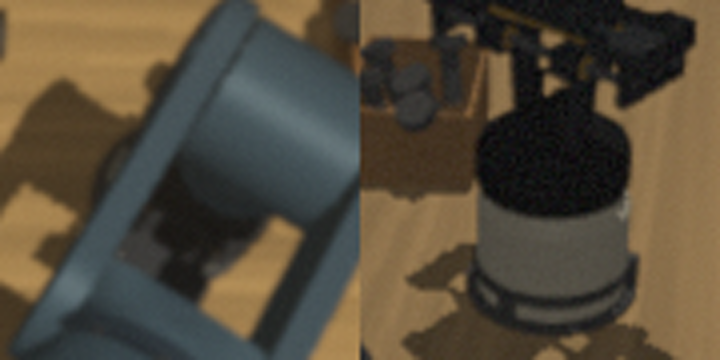

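The side view shows the cap still on the neck with the fingers on the bar; it turned along with the tool. Now lifting.

>>> jog_arm:
  rows: [0, 0, 0, 0.8, 0, 0, 0, 0, 1.2, 0, 0, 0, 0, 2, 0, 0, 0, 0, 5, 0, 0, 0, 0, 8, 0, 0, 0, 0, 8, 0]

```text
time: 5.12
position: [0.5449, -0.2072, 0.21]
tool_rot: [3.136, 0.001, 1.009]
contact_force: [0.5, 0.3, -0.9]
opening: 0.0276
gripper_force: 30.0
```

```bash
python3 - <<'E'
from h import *
shot('side','s3');st()
b=cv2.imread('pics/s3.png')[60:220,190:370]
cv2.imwrite('pics/c3.png',cv2.resize(b,None,fx=3,fy=3,interpolation=cv2.INTER_CUBIC))
E
```

```text
5.175 [ 0.5439 -0.2065  0.208 ] [3.140e+00 1.000e-03 1.009e+00] [-0.1  0.1 -0.2] 0.02787245499570931 29.9998174700886 [-0.57  0.22  1.62 -0.    1.3  -0.  ]
```

View pics/c3.png

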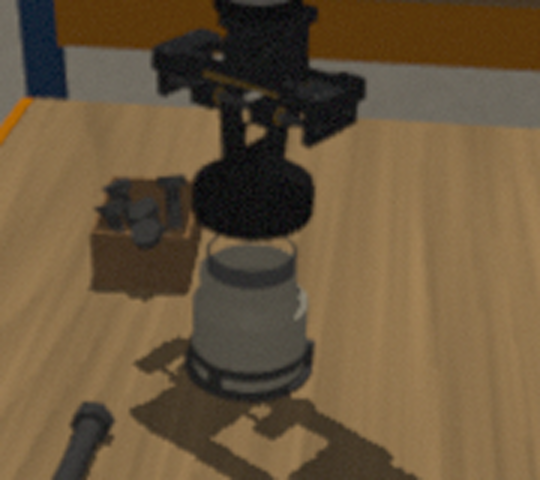

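The cap is off and held level above the open tub.

>>> jog_arm:
  rows: [0, -4, -6.2, 0, 0, 0, -8, -12.5, 0, 0, 0, -12.4, -19.4, 0, 0, 0, -12.4, -19.4, -6, 0, 0, -12.4, -19.4, -12, 0, 0, -12.4, -19.4, -15.5, 0, 0, -12.4, -19.4, -16.3, 0, 0, -12.4, -19.4, -16.7, 0, 0, -12.4, -19.4, -17, 0]

```text
time: 6.3
position: [0.4206, -0.4007, 0.0393]
tool_rot: [3.139, 0.001, 1.01]
contact_force: [0.6, 0.3, -0.7]
opening: 0.0278
gripper_force: 30.0
```

>>> jog_arm:
  rows: [0, 0, 0, -0.2, 0, 0, 0, 0, -0.4, 0, 0, 0, 0, -0.6, 0]

```text
time: 6.68
position: [0.4205, -0.4008, 0.0377]
tool_rot: [3.14, 0.002, 1.01]
contact_force: [-13.7, 15.4, 45.1]
opening: 0.0278
gripper_force: 30.0
```

>>> jog_arm:
  rows: [0, 0, 0, 0.4, 0, 0.6, 0, 0, 0.4, 0, 0.6, 0, 0, 0.4, 0, 0.6, 0, 0, 0.4, 0, 0.6, 0, 0, 0.4, 0, 0.8, 0, 0, 6, 0, 0.8, 0, 0, 12, 0, 0.8, 0, 0, 16, 0]

```text
time: 7.68
position: [0.4201, -0.4004, 0.1946]
tool_rot: [3.139, 0.001, 1.009]
contact_force: [0.5, -1.3, -1.5]
opening: 0.0706
gripper_force: 0.0
```

```bash
python3 - <<'E'
from h import *
shot('side','s4');shot('top','t4');st()
b=cv2.imread('pics/s4.png')[60:320,130:390];a=cv2.imread('pics/t4.png')[130:390,170:430]
cv2.imwrite('pics/c4.png',cv2.resize(np.hstack([b,a]),None,fx=1.5,fy=1.5,interpolation=cv2.INTER_CUBIC))
E
```

```text
7.775 [ 0.4215 -0.4023  0.1975] [3.133 0.004 1.009] [-0.1 -1.3  0.8] 0.07025076891804373 0.0 [-0.97  0.23  1.63  0.    1.27 -0.4 ]Traceback (most recent call last):
  File "<stdin>", line 4, in <module>
    return _nx.concatenate(arrs, 1, dtype=dtype, casting=casting)
           ~~~~~~~~~~~~~~~^^^^^^^^^^^^^^^^^^^^^^^^^^^^^^^^^^^^^^^
ValueError: all the input array dimensions except for the concatenation axis must match exactly, but along dimension 0, the array at index 0 has size 260 and the array at index 1 has size 254
```

```bash
python3 - <<'E'
from h import *
b=cv2.imread('pics/s4.png')[60:260,170:430];a=cv2.imread('pics/t4.png')[150:350,250:450]
cv2.imwrite('pics/c4.png',cv2.resize(np.hstack([b,a]),None,fx=1.7,fy=1.7,interpolation=cv2.INTER_CUBIC))
E
```

```text
(no output)
```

View pics/c4.png

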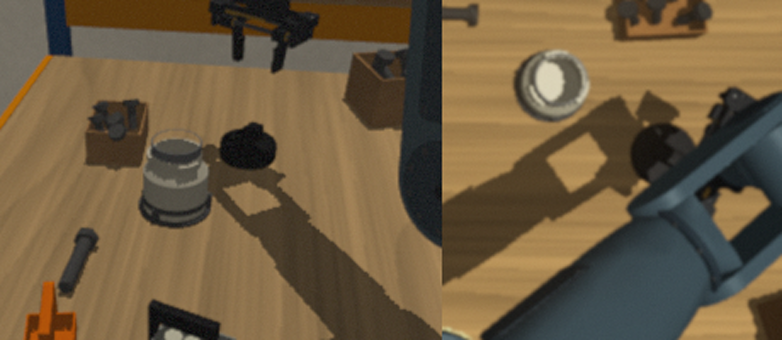

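The cap stands upright on the bench, the tub is open, and its ring centre in the top view is about (317,200). Next is above the back of the scoop's handle, because gripping there lets the scoop pivot mouth-down.

>>> jog_arm:
  rows: [0.7, 9, 53.7, 0, -73, 0.7, 9, 53.7, 0, -73, 0.7, 9, 53.7, 0, -73, 0.7, 9, 53.7, 0, -73, 0.7, 9, 53.7, 0, -73, 0.7, 9, 53.7, 0, -73, 0.7, 9, 53.7, 0, -73, 0.7, 9, 53.7, 0, -73, 0.7, 9, 53.7, 0, -73, 0.7, 9, 53.7, 0, -73]

```text
time: 9.02
position: [0.5089, 0.1404, 0.1905]
tool_rot: [3.141, 0.002, -0.261]
contact_force: [0.4, 0.0, 0.3]
opening: 0.0619
gripper_force: 0.0
```

```bash
python3 - <<'E'
from h import *
c=shot('wrist','w5');t=load('t4');st()
print(w(t,317,200,.134))
a=np.radians(-15.5);X=np.array([np.cos(a),np.sin(a)]);o=np.array([.471,.1465])
i=cv2.imread('pics/w5.png')
for x in(-30,67):
  for y in(-8,8):
    p=px(c,[*(o+X*x/1e3+np.array([-X[1],X[0]])*y/1e3),.082]);cv2.circle(i,tuple(int(round(k)) for k in p),3,(0,0,255),1)
for y in(-34,34):
    p=px(c,[*(o-X*.075+np.array([-X[1],X[0]])*y/1e3),.011]);cv2.circle(i,tuple(int(round(k)) for k in p),3,(0,255,0),1)
cv2.imwrite('pics/c5.png',i)
E
```

```text
9.075 [0.509  0.1405 0.1906] [-3.141e+00  2.000e-03 -2.610e-01] [-1.   0.8  0. ] 0.06173113920364622 0.0 [0.04 0.13 1.77 0.   1.25 1.88]
[ 0.53133681 -0.19744552  0.134     ]
```

View pics/c5.png

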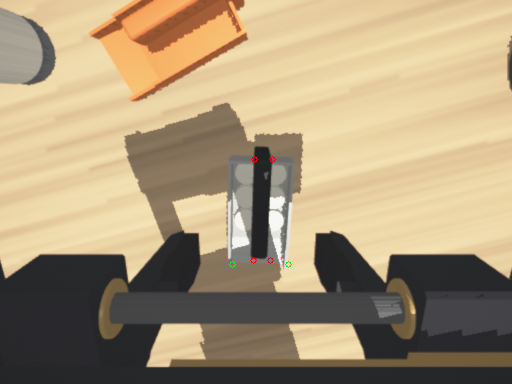

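Wrist view: the bar runs from (262,148) at the back to (260,258) at the front, tablets sit either side, and the fingers straddle it.

```bash
python3 - <<'E'
from h import *
c=load('w5')
B=w(c,262,148,.082);F=w(c,260,258,.082);print(B,F,np.linalg.norm(B-F),np.degrees(np.arctan2(*(B-F)[1::-1])))
print('grip',B+(F-B)*25/97, px(c,[.509,.1405,.082]), px(c,[.509,.1405,.19]))
E
```

```text
[0.54477732 0.12698249 0.082     ] [0.44483855 0.15513561 0.082     ] 0.1038284932750748 -15.732722407849458
grip [0.51901991 0.13423845 0.082     ] [257.4520727  191.25027532] [258.0559586  248.85916412]
```

>>> jog_arm:
  rows: [0.7, 0.4, -0.5, -6, 0, 0.7, 0.4, -0.5, -12, 0, 0.7, 0.4, -0.5, -14, 0, 0.7, 0.4, -0.5, -14, 0, 0, 0.4, -0.5, -14, 0, 0, 0.4, -0.5, -14, 0, 0, 0.4, -0.5, -14, 0, 0, 0.4, -0.5, -14, 0, 0, 0.4, -0.5, -14, 0, 0, 0.4, -0.5, -14, 0]

```text
time: 10.32
position: [0.514, 0.1326, 0.0521]
tool_rot: [-3.141, -0.001, -0.265]
contact_force: [0.1, 1.5, 3.3]
opening: 0.0157
gripper_force: 29.7
```

>>> jog_arm:
  rows: [0, 0, 0, 0.7, 0, 0, 0, 0, 1.5, 0, 0, 0, 0, 2.2, 0, 0, 0, 0, 3, 0, 0, 0, 0, 3, 0, 0, 0, 0, 3, 0]

```text
time: 11.08
position: [0.5135, 0.1323, 0.0817]
tool_rot: [3.142, 0.0, -0.265]
contact_force: [0.2, 0.6, -3.7]
opening: 0.0161
gripper_force: 29.7
```

```bash
python3 - <<'E'
from h import *
shot('side','s6');st()
a=cv2.imread('pics/s4.png')[190:320,220:350];b=cv2.imread('pics/s6.png')[190:320,220:350]
cv2.imwrite('pics/c6.png',cv2.resize(np.hstack([a,b]),None,fx=3,fy=3,interpolation=cv2.INTER_CUBIC))
E
```

```text
11.125 [0.5134 0.1323 0.0815] [ 3.141  0.    -0.265] [-0.5 -0.7 -3.1] 0.01561173438978382 29.675514958798885 [0.03 0.28 1.84 0.   1.02 1.86]
```

View pics/c6.png

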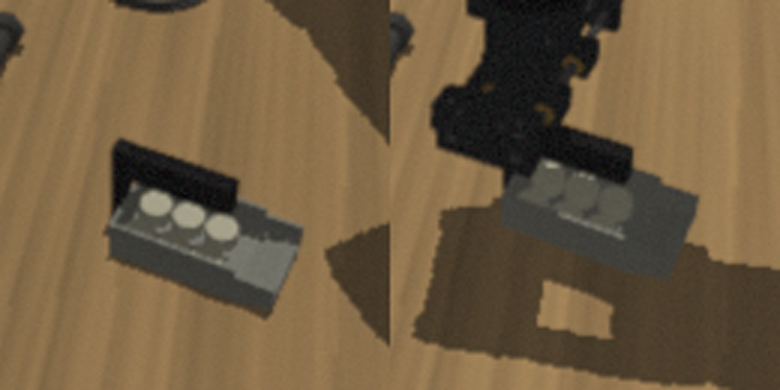

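>>> jog_arm:
  rows: [0, 0, 0, -1, 0, 0, 0, 0, -2.2, 0, 0, 0, 0, -2.2, 0, 0.17, 0, 0, -2.2, 0, 0.17, 0, 0, -2.2, 0]

```text
time: 11.75
position: [0.5139, 0.1323, 0.06]
tool_rot: [-3.141, -0.001, -0.265]
contact_force: [-0.1, -0.0, -3.6]
opening: 0.0158
gripper_force: 29.8
```

>>> jog_arm:
  rows: [0.18, 0, 0, 0, 0, 0.18, 0, 0, 0, 0]

```text
time: 12.0
position: [0.5139, 0.1324, 0.0601]
tool_rot: [-3.141, -0.001, -0.265]
contact_force: [-0.2, -0.0, -2.4]
opening: 0.0157
gripper_force: 6.6
```

```bash
python3 -c "
from h import *
st()"
```

```text
12.0 [0.5139 0.1324 0.0601] [-3.141e+00 -1.000e-03 -2.650e-01] [-0.2 -0.  -2.4] 0.015678801520669135 6.618522361968644 [0.03 0.32 1.84 0.   0.98 1.86]
```

The grip force is gradable: an opening of 0.18 gives 6.6 N and lets the scoop pivot, nose resting on the bench. I'll set a small pre-tilt there, then clamp.

>>> jog_arm:
  rows: [0.18, 0, 0, 0.3, 0, 0.18, 0, 0, 0.6, 0, 0.18, 0, 0, 0.9, 0, 0.18, 0, 0, 0.9, 0]

```text
time: 12.5
position: [0.5141, 0.1323, 0.0692]
tool_rot: [-3.141, -0.001, -0.265]
contact_force: [0.7, 0.1, -1.4]
opening: 0.0159
gripper_force: 6.7
```

```bash
python3 - <<'E'
from h import *
shot('side','s7');st()
b=cv2.imread('pics/s7.png')[190:320,220:350];cv2.imwrite('pics/c7.png',cv2.resize(b,None,fx=4,fy=4,interpolation=cv2.INTER_CUBIC))
E
```

```text
12.55 [0.5141 0.1323 0.0691] [-3.141e+00 -1.000e-03 -2.650e-01] [ 0.7 -0.2 -0.6] 0.015837451961254755 6.679287506849505 [ 0.03  0.3   1.84 -0.    1.    1.86]
```

```bash
cat > tilt.py <<'E'
from h import *
def body():
    P=[]
    for y in(-.034,.034): P+=[[x,y,z] for x,z in((-.075,.011),(-.045,0),(.055,0),(.055,.033),(-.045,.033))]
    return np.array(P)
def fit(name,gx,yaw,grip,show=None,rng=range(-10,76,2)):
    c=load(name); im=c['pixels'].astype(int); m=((abs(im[...,0]-im[...,2])<22)&(im.max(2)>50))
    best=[]
    for th in rng:
        t=np.radians(th); P=body()-[gx,0,.068]
        x=P[:,0]*np.cos(t)-P[:,2]*np.sin(t); z=P[:,0]*np.sin(t)+P[:,2]*np.cos(t)
        W=np.c_[x*np.cos(yaw)-P[:,1]*np.sin(yaw), x*np.sin(yaw)+P[:,1]*np.cos(yaw), z]+grip
        pts=np.array([px(c,p) for p in W])
        for du in range(-6,7,2):
            for dv in range(-6,7,2):
                h=np.zeros(m.shape,np.uint8); cv2.fillConvexPoly(h,cv2.convexHull(np.round(pts+[du,dv]).astype(np.int32)),1)
                box=cv2.dilate(h,np.ones((15,15)))>0; mm=m&box
                best.append(((mm&(h>0)).sum()/((mm|(h>0)).sum()),th,du,dv))
    best.sort(reverse=True); print(name,[(round(float(b[0]),3),*b[1:]) for b in best[:5]])
E
python3 - <<'E'
from tilt import *
fit('s4',.042,-.27,np.array([.514,.1325,.068]))
fit('s6',.042,-.265,np.array([.514,.1325,.1]))
fit('s7',.042,-.265,np.array([.514,.1325,.088]))
E
```

```text
s4 [(0.736, 2, 2, 2), (0.735, -6, -2, 4), (0.731, 4, 2, 2), (0.73, 0, 0, 2), (0.728, -2, 0, 2)]
s6 [(0.819, -4, 0, 4), (0.816, 2, 2, 2), (0.812, 4, 4, 2), (0.811, -2, 0, 2), (0.809, -10, -2, 6)]
s7 [(0.787, 10, 0, 2), (0.785, 14, 2, 2), (0.782, 10, 0, 4), (0.782, 6, -2, 4), (0.781, 2, -4, 6)]
```

>>> jog_arm:
  rows: [0, 0, 0, 0, 0, 0, 0, 0, 0, 0, 0, 0, 0, 2, 0, 0, 0, 0, 5, 0, 0, 0, 0, 8.5, 0, 0, 0, 0, 12, 2, 0, 0.5, -2, 15, 4, 0, 1, -5, 16.6, 6, 0, 2, -8, 16.6, 8, 0, 3, -11, 16.6, 10]

```text
time: 13.8
position: [0.5434, 0.0216, 0.2344]
tool_rot: [-3.141, 0.001, -0.089]
contact_force: [-0.6, -0.4, -4.5]
opening: 0.0155
gripper_force: 30.0
```

>>> jog_arm:
  rows: [0, 1, -3, 0, 1, 0, 2, -6, 0, 2, 0, 3, -9, 0, 3, 0, 4, -12, 0, 4, 0, 5, -15, 0, 5, 0, 6, -18, 0, 5, 0, 6.8, -20.5, 0, 5, 0, 7.4, -22, 0, 5, 0, 7.7, -22.7, 0, 5, 0, 7.7, -22.7, 0, 5]

```text
time: 15.05
position: [0.6205, -0.2044, 0.2343]
tool_rot: [-3.141, 0.001, -0.003]
contact_force: [0.3, 0.2, -3.3]
opening: 0.016
gripper_force: 30.0
```

```bash
python3 - <<'E'
from tilt import *
shot('side','s8');st();s=observe();p=s['position']
fit('s8',.042,s['tool_rot'][2],p+[0,0,.019])
E
```

```text
15.1 [ 0.6205 -0.2039  0.2345] [-3.141e+00  1.000e-03 -3.000e-03] [-0.5  0.1 -3.1] 0.01612155065469618 29.999985080212355 [-0.5   0.36  1.4   0.    1.39  1.07]
s8 [(0.75, 8, 0, 2), (0.744, 6, -2, 2), (0.741, 6, 0, 2), (0.741, 2, -2, 4), (0.739, 14, 2, 0)]
```

```bash
python3 - <<'E'
from h import *
shot('top','t8')
a=cv2.imread('pics/s8.png')[60:210,200:350];b=cv2.imread('pics/t8.png')[120:270,250:400]
cv2.imwrite('pics/c8.png',cv2.resize(np.hstack([a,b]),None,fx=2.66,fy=2.66,interpolation=cv2.INTER_CUBIC))
E
```

```text
(no output)
```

View pics/c8.png

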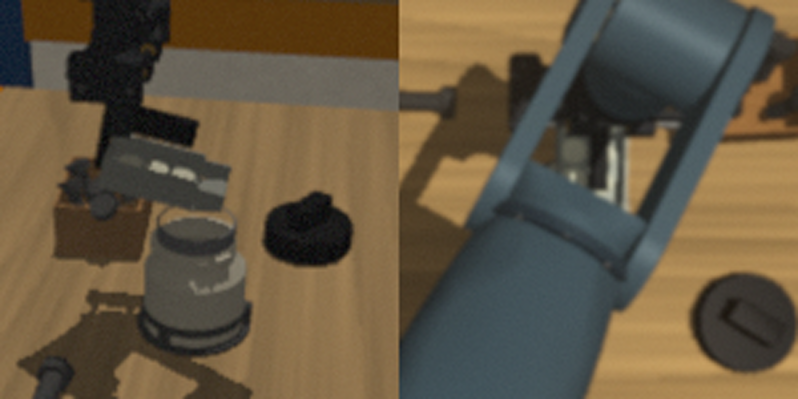

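The side view shows the scoop held nose slightly down with tablets in it, lip above the open ring at about (225,205); the cap stands upright at (308,230). Lowering until the nose is inside the ring.

>>> jog_arm:
  rows: [0, 0.2, 0, -1.5, 0, 0, 0.3, 0, -3, 0, 0, 0.3, 0, -3.8, 0, 0, 0.3, 0, -4.2, 0, 0, 0.3, 0, -4.5, 0, 0, 0.3, 0, -4.5, 0]

```text
time: 15.9
position: [0.6242, -0.205, 0.1908]
tool_rot: [3.141, -0.002, -0.003]
contact_force: [0.6, 0.5, 4.5]
opening: 0.0156
gripper_force: 30.0
```

>>> jog_arm:
  rows: [0.18, 0, 0, 0.3, 0, 0.18, 0, 0, 0.5, 0, 0.18, 0, 0, 0.7, 0, 0.18, 0, 0, 0.9, 0]

```text
time: 16.4
position: [0.6232, -0.2045, 0.198]
tool_rot: [-3.141, 0.001, -0.003]
contact_force: [0.4, -0.5, -2.7]
opening: 0.0156
gripper_force: 6.7
```

```bash
python3 - <<'E'
from tilt import *
shot('side','s9');st();s=observe();p=s['position']
fit('s9',.042,s['tool_rot'][2],p+[0,0,.019])
E
```

```text
16.45 [ 0.6235 -0.2046  0.1986] [-3.141e+00  1.000e-03 -3.000e-03] [ 0.7  0.4 -2.4] 0.016240505724958755 6.678537327388767 [-0.5   0.39  1.42  0.    1.33  1.08]
s9 [(0.771, 8, 2, 2), (0.762, 6, 0, 2), (0.759, 8, 0, 2), (0.757, 10, 2, 2), (0.749, 6, 2, 2)]
```

>>> jog_arm:
  rows: [0.18, 0, 0, 0.5, 0, 0.18, 0, 0, 1, 0, 0.18, 0, 0, 1, 0, 0.18, 0, 0, 1, 0]

```text
time: 16.95
position: [0.6238, -0.2048, 0.2091]
tool_rot: [3.141, -0.0, -0.003]
contact_force: [0.9, 0.2, -0.9]
opening: 0.0158
gripper_force: 6.7
```

```bash
python3 - <<'E'
from tilt import *
shot('side','s10');st();s=observe();p=s['position']
for k in range(3): print(np.round(observe()['contact_force'],2))
fit('s10',.042,s['tool_rot'][2],p+[0,0,.019])
E
```

```text
17.0 [ 0.6237 -0.2048  0.209 ] [ 3.141e+00 -0.000e+00 -3.000e-03] [-0.9  0.  -0.7] 0.015888825786473014 6.732585618447047 [-0.5   0.38  1.42 -0.    1.34  1.08]
[-0.89  0.05 -0.73]
[-0.89  0.05 -0.73]
[-0.89  0.05 -0.73]
s10 [(0.758, 12, 0, 4), (0.753, 18, 2, 2), (0.748, 14, 0, 2), (0.745, 10, 0, 4), (0.744, 16, 2, 2)]
```

The 68 mm nose is resting on the ring, where the bore's chord is too narrow for it. I'll clamp, move back so the lip rests on the ring just behind centre, and use that as the pivot.

>>> jog_arm:
  rows: [0, 0, 0, 0, 0, 0, 0, 0, 0.5, 0, 0, 0.3, 0, 1, 0, 0, 0.8, 0, 1, 0, 0, 1.5, 0, 1, 0, 0, 2.3, 0, 1, 0, 0, 3.1, 0, 1, 0, 0, 3.9, 0, 1, 0, 0, 4.4, 0, 1, 0, 0, 4.6, 0, 1, 0]

```text
time: 18.25
position: [0.6699, -0.2047, 0.2186]
tool_rot: [-3.142, 0.0, -0.003]
contact_force: [-0.1, 0.0, -2.9]
opening: 0.0157
gripper_force: 30.0
```

```bash
python3 - <<'E'
from tilt import *
shot('side','s11');st();s=observe();p=s['position']
fit('s11',.042,s['tool_rot'][2],p+[0,0,.019])
E
```

```text
18.3 [ 0.6699 -0.2046  0.2186] [-3.142e+00  0.000e+00 -3.000e-03] [ 0.1 -0.1 -3.4] 0.015594853938589252 30.000000167638063 [-0.47  0.47  1.28  0.    1.4   1.11]
s11 [(0.802, 20, 2, 2), (0.796, 18, 2, 2), (0.781, 14, 0, 2), (0.779, 22, 4, 2), (0.779, 18, 0, 2)]
```

>>> jog_arm:
  rows: [0, 0, 0, -0.8, 0, 0, 0, 0, -1.2, 0, 0.18, 0, 0, -1.2, 0, 0.18, -0.9, 0, -0.8, 0, 0.18, -1.3, 0, -0.4, 0, 0.18, -1.7, 0, 0, 0, 0.18, -2.2, 0, 0.4, 0, 0.18, -2.7, 0, 0.8, 0]

```text
time: 19.3
position: [0.6423, -0.2047, 0.227]
tool_rot: [-3.142, -0.0, -0.003]
contact_force: [-0.7, -0.4, -3.6]
opening: 0.0159
gripper_force: 6.7
```

```bash
python3 - <<'E'
from tilt import *
shot('side','s12');st();s=observe();p=s['position']
fit('s12',.042,s['tool_rot'][2],p+[0,0,.019])
E
```

```text
19.35 [ 0.6421 -0.2048  0.2277] [ 3.141e+00 -0.000e+00 -3.000e-03] [ 1.  -0.5 -2.5] 0.01601953557768866 6.74220545362914 [-0.48  0.41  1.35 -0.    1.39  1.09]
s12 [(0.753, 24, 2, 4), (0.751, 20, 0, 4), (0.746, 22, 2, 4), (0.745, 22, 0, 4), (0.737, 18, -2, 4)]
```

Pad friction stops the gravity pivot at about 22° (weight still 3.3 N, nothing lost). I'll dip the lip into the bore and push it against the far inner edge to pivot further.

>>> jog_arm:
  rows: [0, 0, 0, 0, 0, 0, -0.8, 0, 0, 0, 0, -1.6, 0, -0.5, 0, 0, -1.8, 0, -1.2, 0, 0, -1.8, 0, -1.7, 0, 0, -1.8, 0, -2.1, 0, 0, -1.8, 0, -2.1, 0]

```text
time: 20.23
position: [0.6245, -0.2049, 0.2059]
tool_rot: [3.141, 0.0, -0.003]
contact_force: [-0.8, -0.1, 3.4]
opening: 0.0158
gripper_force: 30.0
```

```bash
python3 - <<'E'
from tilt import *
shot('side','s13');st();s=observe();p=s['position']
fit('s13',.042,s['tool_rot'][2],p+[0,0,.019])
E
```

```text
20.275 [ 0.6245 -0.2049  0.206 ] [ 3.141e+00  0.000e+00 -3.000e-03] [-0.3 -0.9  3.1] 0.01594411927281913 30.00279141124338 [-0.5   0.39  1.42 -0.    1.34  1.08]
s13 [(0.711, 14, 2, 2), (0.706, 14, 0, 2), (0.706, 12, 0, 2), (0.702, 8, 0, 4), (0.699, 10, 0, 4)]
```

>>> jog_arm:
  rows: [0, 0, 0, 1.5, 0, 0, 0, 0, 3, 0, 0, 0.5, 0, 3.5, 0, 0, 1.3, 0, 3.5, 0, 0, 2.4, 0, 3.5, 0, 0, 3.8, 0, 3.5, 0, 0, 5.2, 0, 3.5, 0, 0, 6.6, 0, 3.5, 0, 0, 8, 0, 3.5, 0, 0, 9, 0, 3.5, 0]

```text
time: 21.52
position: [0.7153, -0.2044, 0.2395]
tool_rot: [-3.141, 0.001, -0.003]
contact_force: [0.5, -0.2, -2.7]
opening: 0.0159
gripper_force: 30.0
```

>>> jog_arm:
  rows: [0, 0.5, 0, -1, 0, 0, 0.5, 0, -3, 0, 0, 0.5, 0, -6, 0, 0, 0.5, 0, -8, 0, 0, 0.5, 0, -8.6, 0, 0, 0.5, 0, -8.6, 0]

```text
time: 22.28
position: [0.7195, -0.2048, 0.1546]
tool_rot: [-3.141, 0.0, -0.003]
contact_force: [0.2, -0.5, -3.1]
opening: 0.0157
gripper_force: 30.0
```

```bash
python3 - <<'E'
from tilt import *
shot('side','s14');st();s=observe();p=s['position']
fit('s14',.042,s['tool_rot'][2],p+[0,0,.019])
E
```

```text
22.325 [ 0.72   -0.2049  0.1556] [ 3.141e+00 -1.000e-03 -3.000e-03] [ 0.1 -0.4 -2.5] 0.015727949696203652 29.997065803036094 [-0.44  0.63  1.17 -0.    1.34  1.14]
s14 [(0.745, 16, 2, 2), (0.728, 10, 0, 4), (0.723, 18, 2, 2), (0.72, 8, -2, 4), (0.717, 12, 0, 4)]
```

>>> jog_arm:
  rows: [0, -0.5, 0, -1, 0, 0.18, -1.2, 0, -1, 0, 0.18, -1.7, 0, -0.8, 0, 0.18, -2.2, 0, -0.4, 0, 0.18, -2.7, 0, 0.1, 0, 0.18, -3.2, 0, 0.6, 0, 0.18, -3.7, 0, 1, 0, 0.18, -4.2, 0, 1.4, 0, 0.18, -4.5, 0, 1.6, 0, 0, -4.5, 0, 1.6, 0]

```text
time: 23.58
position: [0.6745, -0.2047, 0.171]
tool_rot: [3.141, -0.0, -0.003]
contact_force: [0.1, 0.6, -2.6]
opening: 0.0155
gripper_force: 30.0
```

```bash
python3 - <<'E'
from tilt import *
shot('side','s15');st();s=observe();p=s['position']
fit('s15',.042,s['tool_rot'][2],p+[0,0,.019])
E
```

```text
23.625 [ 0.6746 -0.2047  0.1708] [ 3.142e+00 -0.000e+00 -3.000e-03] [ 0.6 -0.8 -2.4] 0.015203345432204227 29.99998197890818 [-0.46  0.52  1.3   0.    1.32  1.11]
s15 [(0.794, 48, 2, 4), (0.782, 50, 2, 4), (0.78, 52, 4, 4), (0.777, 46, 0, 4), (0.776, 44, 0, 4)]
```

```bash
python3 - <<'E'
from h import *
for n in('s11','s14','s15'):
    im=load(n)['pixels'].astype(int); g=((im.min(2)>105)&(im.max(2)-im.min(2)<45)).astype(np.uint8); g[:95]=0
    k,l,s,c=cv2.connectedComponentsWithStats(g); print(n,[(s[i,4],np.round(c[i]).astype(int).tolist()) for i in range(1,k) if s[i,4]>5])
im=load('s15');print(px(im,[.6746,-.2047,.19]),px(im,[.636,-.2047,.063]))
for k in range(3):
    cams.camera('side'); print(np.round(observe()['contact_force'],2))
g=cv2.cvtColor(load('s15')['pixels'],cv2.COLOR_RGB2GRAY)
for r in range(96,190,3): print(r,' '.join('%3d'%v for v in g[r,195:275:3]))
E
```

```text
s11 [(np.int32(15), [241, 128]), (np.int32(25), [249, 131]), (np.int32(7), [283, 156]), (np.int32(34), [289, 161]), (np.int32(6), [271, 168]), (np.int32(6), [445, 222])]
s14 [(np.int32(53), [232, 148]), (np.int32(11), [257, 150]), (np.int32(55), [244, 153]), (np.int32(12), [281, 157]), (np.int32(42), [288, 162]), (np.int32(9), [271, 168])]
s15 [(np.int32(10), [257, 150]), (np.int32(12), [281, 157]), (np.int32(37), [288, 162]), (np.int32(8), [243, 164]), (np.int32(7), [271, 168]), (np.int32(25), [249, 172]), (np.int32(15), [246, 180])]
[227.70715199 121.51881585] [242.14257003 160.63380922]
[ 0.02 -0.92 -2.11]
[ 0.11 -0.3  -2.84]
[ 0.43 -0.34 -2.86]
96 111 100 113 118 113 116 116  25  17  21  13  25  20  22  21  24  66 117 113 114 116 111 113 108 106 105 103
99 108 115 115 115 114 117  84  20  22  21  25  25  26  52  52  18 118 114 116 116 118 116 122 118 110 116 108
102 110 117 119 113  78  39  20  21  24  21  18  33  20  21  33  39 116 117 114 117 117 117 122 117 115 114 112
105 116 119 115 115   9  26  23  17  21  20  32  37  40  21  44 113 117 116 113 119 117 119 121 114 115 111 1
[... 2438 characters left out ...]
  70  77  77  74  75  79  81
174 114 123 115 120 115 108  55  53  58  53  56  59  60  65  66  81  82 111 118  92  73  77  77  77  77  82  77
177 118 121 114 119 109  69  58  57  56  52  58  59  64  80  80  66  97  73  76  59  48  75  76  76  79  81  78
180 125 113 117 111 108  58  56  60  53  57  61  69  77  78  80  68 138 160 120  47  41  48  77  77  78  78  78
183 124 117 119 109  70  60  56  53  55  60  63  80  77  81  64  56  78  79 103  61  46  61  40  40  65  71  73
186 119 118 103  53  57  54  56  56  56  58  58  72  78  71  57  58  56  93 116 111  32  51  33  56  52  39  37
189 117  78  55  57  57  54  54  55  55  61  55  58  59 113  84  55  52  58  60  92  95  38  32  54  71  74  80
```

```bash
python3 - <<'E'
from h import *
def m(n,r0,r1,c0,c1):
    im=load(n)['pixels'].astype(int);print(n)
    for r in range(r0,r1):
        s=''
        for c in range(c0,c1):
            p=im[r,c];g=p.mean();d=(p[0]-p[2])/max(g,1)
            s+= ' ' if d>.4 else '#' if g>100 else '+' if g>67 else 'o' if g>40 else '.'
        print('%3d'%r,s)
m('s14',135,185,205,275)
m('s15',115,200,205,275)
E
```

```text
s14
135  ...ooooooooooo...................oooooooooooo                        
136 ...ooooooooooooooo................ooooooo                             
137 ...ooooooooooooooooo.............ooooooo                   #          
138 ..oooooooooooooooooooooo.........oooooo                               
139 .oooooooooooooooooooooooooo......oooo..                 ##            
140 .ooooooooooooooooooooooooooooo..oooo..                 #              
141 oooooo++o+oooooooooooooooooooooo++oooo                +           ### 
142 oooooo+++++o+ooooooooooooooooooooo+++o                +     ###+++++++
143 oooooooo++++++ooooooo+ooooooooooooooo+                +   #+++++++++++
144 ooooooooooo+++ooooo++###++ooooooooooo++o              +##+++++++++++++
145 ooooooooooooooooo++#######+ooooooooooo+++oo           ++#+++++++++++++
146 ooooooooooooooooo++########+o++ooooooooooo++++       #++++++++++++++++
147 ooooooooooooooooooo##############++ooooooooo++      ##+oo+++++++++++++
148 ooooooooooooooooooo+++#############+oo++++oooo     ###o.oo++++++++++++
149 ooooooooooooooooooooo++++###########++####
[... 8285 characters left out ...]
0                                                       .......oooooo+++
191                                                        oo.............
192                                                            o..........
193                                                                  o.oo.
194             ....o.                                                    
195            o........                                                  
196            ..........                                                 
197           o..........o                                                
198          o............                                                
199          .............o
```

The numeric pixel map of the last side image shows about four tablets spilled on the bench beside the tub foot, at about (252,174), (248,181), (236,178) and (232,183). The scoop over-pivoted to about 48°. I'll pour whatever is left into the tub, then recover the spilled ones with the gripper.

>>> jog_arm:
  rows: [0, 0, 0, 3, 0, 0, 0, 0, 6.5, 0, 0, -1, 0, 8.7, 0, 0, -3, 0, 8.7, 0, 0, -5, 0, 8.7, 0, 0, -7, 0, 8.7, 0, 0, -8.5, 0, 8.5, 0, 0, -9, 0, 7.2, 0, 0, -9, 0, 6.2, 0, 0, -9, 0, 6.2, 0]

```text
time: 25.02
position: [0.5847, -0.2046, 0.2324]
tool_rot: [-3.141, 0.001, -0.003]
contact_force: [-1.0, 2.9, 4.5]
opening: 0.0158
gripper_force: 30.0
```

>>> jog_arm:
  rows: [0.18, -1, 0, 0, 0, 0.18, -2, 0, 0, 0, 0.18, -3, 0, 0.2, 0, 0.18, -4, 0, 0.5, 0, 0, -4.3, 0, 0.5, 0, 0, -3, 0, 0.5, 0]

```text
time: 25.78
position: [0.5542, -0.2047, 0.2379]
tool_rot: [-3.141, 0.001, -0.004]
contact_force: [-1.6, 0.3, -0.1]
opening: 0.0156
gripper_force: 30.0
```

```bash
python3 - <<'E'
from tilt import *
shot('side','s16');st();s=observe();p=s['position']
fit('s16',.042,s['tool_rot'][2],p+[0,0,.019],rng=range(20,100,4))
for k in range(4):
    cams.camera('side'); print(np.round(observe()['contact_force'],2))
im=s16=load('s16')['pixels'].astype(int)
for r in range(80,192):
    print('%3d'%r,''.join(' ' if (p[0]-p[2])/max(p.mean(),1)>.4 else '#' if p.mean()>100 else '+' if p.mean()>67 else 'o' if p.mean()>40 else '.' for p in im[r,220:310]))
E
```

```text
25.825 [ 0.5557 -0.2047  0.2379] [-3.141  0.    -0.004] [-2.9  0.2 -0.4] 0.015901046752419514 29.999611219391227 [-0.55  0.22  1.56  0.    1.36  1.02]
s16 [(0.626, 60, 2, 4), (0.62, 52, -2, 2), (0.615, 60, 2, 6), (0.615, 52, 0, 4), (0.615, 56, 0, 4)]
[-1.75  0.48  0.81]
[-0.1   0.12  0.78]
[-0.64  0.36 -0.18]
[-0.82  0.37 -0.89]
 80 #####+#+#+#++#####++##+#++###+#++o............................ ..o++++++++++++++++        
 81 ###################+++#+##+#+##++........................o.......++#+++++#+#++#+++++++++++
 82 ########++++#######+#++#+###++++o............. .................o+++++++#+++++#+++++++++++
 83 ###++####+##+###########+##+#++#o....................o..........++++++++++++++++++++++++++
 84 ####++++#+######+#++#+#+#+###+##o..............................o+++++++++++++++++++++++#++
 85 ########+###++####++++++#+++#+++o..............................o++++++++++++++++++++#+++##
 86 ########+#+#########+##+####+#++o..............................o+#+++++++++++#+++++++##+++
 87 ##+########+####+###++###+++#+#+o..............................o++++++++++#+++++++++++++++
 88 #####
[... 9145 characters left out ...]
  o...o++o.........o.ooooooo.......oooooooo                 
185 #####+++               o++oo     ....ooo......................oooo+oooooo                 
186 ####++++                          ....oo....ooooo........o.oooo++++ooooo                  
187 +#++++++                           .........o+++oooooooooooo++++ooooooo                   
188 ++++++++                           o........o++++++++++++++++++ooooooo                    
189 ++++++++                            o.......ooo++++++++++++oooooooooo                     
190  ++++++                              o .........oooooooooooo...oooo                       
191   o++                                   o........................
```

>>> jog_arm:
  rows: [0, 0, 0, 3.5, 0, 0, -3, 5, 3.5, 0, 0, -6, 10, 3.5, 0, 0, -9, 15, 3.5, 0, 0, -12, 18.5, 0, 0, 0, -12, 18.5, -6, 0, 0, -12, 18.5, -10, 0, 0, -12, 18.5, -11.5, 0, 0, -12, 18.5, -11.5, 0]

```text
time: 27.15
position: [0.4358, -0.02, 0.1234]
tool_rot: [3.141, -0.001, -0.003]
contact_force: [-0.3, 0.5, -2.5]
opening: 0.0156
gripper_force: 30.0
```

```bash
python3 - <<'E'
from tilt import *
shot('side','s17');shot('top','t17');st();s=observe();p=s['position']
fit('s17',.042,s['tool_rot'][2],p+[0,0,.019],rng=range(20,90,4))
im=load('t17')['pixels'].astype(int);print(px(load('t17'),[.545,-.205,0]),px(load('t17'),[.67,-.205,0]))
for r in range(120,215):
    print('%3d'%r,''.join(' ' if (p[0]-p[2])/max(p.mean(),1)>.4 else '#' if p.mean()>120 else '+' if p.mean()>80 else 'o' if p.mean()>40 else '.' for p in im[r,270:350]))
E
```

```text
27.25 [ 0.4352 -0.0199  0.1234] [ 3.141e+00 -1.000e-03 -3.000e-03] [-1.  -0.3 -2.5] 0.01581202000513052 29.983466814737767 [-0.32  0.01  2.05 -0.    1.08  1.25]
s17 [(0.693, 60, 2, 6), (0.683, 60, 2, 4), (0.678, 64, 4, 6), (0.673, 60, 4, 6), (0.665, 52, 0, 6)]
[313.58342573 199.4940792 ] [313.23500864 159.61759886]
120                                                                                 
121                                                                                 
122                                                                                 
123                                                                                 
124                                                                                 
125                                                                                 
126                                                                                 
127                                                                                 
128                                                                                 
129               
[... 6571 characters left out ...]
#########+++oooooo+++####               
207                          oooo+++++###+++########+++oooooo++######               
208                          o.ooo++++#####++######++ooooo+++++#####                
209                          oooooo++++####+++####+++++++++++++####+                
210                           ooooo+++++####+++++++++++++++++++###+                 
211                           oooooo+++++####+++++++++++++++##+##+                  
212                            oooooo++++####++++++++++++#######++                  
213                             oooooo+++######+++++##########+++                   
214                             ooooooo+++###################+++
```

All six tablets are on the bench near the tub; in top view they are at about (290,156), (307,163), (334,164), (308,174), (320,168) and (320,176). I'll set the scoop down level first, then put the tablets into the tub with the gripper.

>>> jog_arm:
  rows: [0.18, 0, 0, -1.2, 0, 0.18, 2.2, 0, -1.7, 0, 0.18, 4.4, 0, -2.4, 0, 0.18, 6.4, 0, -3.5, 0, 0.18, 8.2, 0, -5, 0, 0.18, 9.8, 0, -6.1, 0, 0.18, 10.8, 0, -7.2, 0, 0.18, 10.8, 0, -7.5, 0]

```text
time: 28.25
position: [0.544, -0.02, 0.0484]
tool_rot: [3.141, -0.002, -0.003]
contact_force: [-1.4, 0.9, 9.9]
opening: 0.0161
gripper_force: 6.0
```

```bash
python3 - <<'E'
from tilt import *
shot('side','s18');st();s=observe();p=s['position']
fit('s18',.042,s['tool_rot'][2],p+[0,0,.019],rng=range(-12,70,3))
c=load('t17')
for u,v,z in((290.7,156,.013),(306,162.7,.02),(334.4,164.7,.013),(308,174,.013),(320,168,.02),(321,176,.015)):
    q=w(c,u+.3,v+.2,z);print(np.round(q,3),'r to tub',round(float(np.hypot(q[0]-.545,q[1]+.205)),3))
E
```

```text
28.3 [ 0.5439 -0.0199  0.0483] [ 3.141e+00 -2.000e-03 -3.000e-03] [ 1.2  0.3 -0.8] 0.015747476426148373 5.985474942717701 [-0.25  0.36  1.81  0.    0.96  1.32]
s18 [(0.81, -9, -4, 4), (0.809, -6, -2, 2), (0.807, 0, 0, 0), (0.807, -6, -2, 4), (0.803, -12, -4, 6)]
[ 0.678 -0.135  0.013] r to tub 0.15
[ 0.656 -0.181  0.02 ] r to tub 0.114
[ 0.651 -0.269  0.013] r to tub 0.124
[ 0.622 -0.188  0.013] r to tub 0.079
[ 0.64  -0.224  0.02 ] r to tub 0.097
[ 0.616 -0.227  0.015] r to tub 0.074
```

>>> jog_arm:
  rows: [0.5, 0, 0, 0.1, 0, 0.5, 0, 0, 0.1, 0, 0.5, 0, 0, 6, 0, 0.5, 4, -3.5, 7, 0, 0.5, 9, -8, 7, 0, 0.5, 13.4, -11.5, 4, 0, 0.5, 13.4, -11.5, -1, 0, 0.5, 13.4, -11.5, -4.1, 0, 0.5, 13.4, -11.5, -4.3, 0]

```text
time: 29.42
position: [0.6756, -0.1346, 0.0027]
tool_rot: [-3.141, 0.003, -0.004]
contact_force: [0.0, 0.1, 0.3]
opening: 0.044
gripper_force: 0.0
```

>>> jog_arm:
  rows: [0, 0, 0, 0, 0, 0, 0, 0, 0, 0, 0, 0, 0, 0, 0]

```text
time: 29.8
position: [0.6772, -0.1348, 0.006]
tool_rot: [3.141, -0.002, -0.003]
contact_force: [-0.3, -0.7, 2.4]
opening: 0.0226
gripper_force: 30.0
```

>>> jog_arm:
  rows: [0, 0, 0, 6, 0, 0, -2, -1, 12, 0, 0, -7, -4, 15.5, 0, 0, -12, -7, 15, 0, 0, -13.2, -7, 14.7, 0, 0, -13.2, -7, 14.7, 0, 0.5, -13.2, -7, 14.7, 0, 0.5, -13.2, -7, 15, 0, 0.5, -8, -10, 15, 0, 0.5, -2.6, -13.4, 12, 0]

```text
time: 31.05
position: [0.6484, -0.2656, 0.131]
tool_rot: [3.138, -0.006, -0.001]
contact_force: [0.5, -0.6, 1.1]
opening: 0.044
gripper_force: 0.0
```

>>> jog_arm:
  rows: [0.5, 0, 0, -6, 0, 0.5, 0, 0, -11.5, 0, 0.5, 0, 0, -12.1, 0, 0, 0, 0, -12.1, 0, 0, 0, 0, -12.1, 0, 0, 0, 0, -12.1, 0]

```text
time: 31.8
position: [0.6447, -0.2645, 0.0072]
tool_rot: [-3.142, -0.0, -0.003]
contact_force: [-0.3, -1.3, 0.6]
opening: 0.0235
gripper_force: 30.0
```

>>> jog_arm:
  rows: [0, 0, 0, 6, 0, 0, 0, 0, 12, 0, 0, -5, 3, 15, 10, 0, -10, 6, 14.8, 20, 0, -10, 6, 14.8, 30, 0, -10, 6, 14.8, 40, 0.5, -10, 6, 14.8, 45, 0.5, -10, 6, 14.8, 45, 0.5, -5, 7, 15, 45, 0.5, 0, 8.2, 13, 45]

```text
time: 33.05
position: [0.6471, -0.1838, 0.1396]
tool_rot: [3.137, -0.002, 0.779]
contact_force: [0.3, -0.5, 1.1]
opening: 0.044
gripper_force: 0.0
```

```bash
cat > tm.py <<'E'
from h import *
def tmap(n,r0=145,r1=185,c0=280,c1=345):
    c=shot('top',n);st();im=c['pixels'].astype(int)
    for r in range(r0,r1):
        print('%3d'%r,''.join(' ' if (p[0]-p[2])/max(p.mean(),1)>.4 else '#' if p.mean()>120 else '+' if p.mean()>80 else 'o' if p.mean()>40 else '.' for p in im[r,c0:c1]))
E
python3 -c "
from h import *
st()"
```

```text
33.05 [ 0.6471 -0.1838  0.1396] [ 3.137e+00 -2.000e-03  7.790e-01] [ 0.3 -0.5  1.1] 0.04402724714995536 0.0 [-0.45  0.48  1.42 -0.    1.23  0.34]
```

>>> jog_arm:
  rows: [0.5, 1, 0.3, -4, -10, 0.5, 1, 0.3, -9, -15, 0.5, 1, 0.3, -12.6, -15, 0.5, 1, 0.3, -13.2, -15, 0, 1, 0.3, -13.2, -15, 0, 1, 0.3, -13.2, -15, 0, 1, 0.3, -13.2, -15, 0, 1, 0.3, -13.2, -15, 0, 1, 0.3, -13.2, -15]

```text
time: 34.17
position: [0.6555, -0.1803, 0.0067]
tool_rot: [3.14, -0.001, 0.52]
contact_force: [-0.4, 0.5, 6.4]
opening: 0.0127
gripper_force: 30.0
```

>>> jog_arm:
  rows: [0, 0, 0, 6, 0, 0, 0, 0, 12, 0, 0, -6, -1.2, 15, -10, 0, -11.1, -2.5, 14.8, -20, 0, -11.1, -2.5, 14.8, -30, 0, -11.1, -2.5, 14.8, -40, 0.5, -11.1, -2.5, 14.8, -40, 0.5, -11.1, -2.5, 14.8, -40, 0.5, -6, -3.5, 15, -40, 0.5, -1, -4.5, 13, -40]

```text
time: 35.42
position: [0.6471, -0.2257, 0.1373]
tool_rot: [3.14, -0.004, -0.175]
contact_force: [0.3, 0.1, 0.6]
opening: 0.0436
gripper_force: 0.0
```

>>> jog_arm:
  rows: [0.5, 0.2, 0, -4, 0, 0.5, 0.2, 0, -9, 0, 0.5, 0.2, 0, -12.6, 0, 0.5, 0.2, 0, -13.1, 0, 0, 0.2, 0, -13.1, 0, 0, 0.2, 0, -13.1, 0, 0, 0.2, 0, -13.1, 0, 0, 0.2, 0, -13.1, 0]

```text
time: 36.42
position: [0.6475, -0.2253, 0.0057]
tool_rot: [3.141, -0.002, -0.178]
contact_force: [0.4, 0.5, 5.0]
opening: 0.0239
gripper_force: 29.9
```

>>> jog_arm:
  rows: [0, 0.2, 0, 6, 0, 0, 0.2, 0, 12, 0, 0, -5, 1, 15, 0, 0, -10.2, 2.1, 14.8, 10, 0, -10.2, 2.1, 14.8, 20, 0, -10.2, 2.1, 14.8, 22, 0.5, -10.2, 2.1, 14.8, 22, 0.5, -10.2, 2.1, 14.8, 22, 0.5, -10.2, 7, 15, 22, 0.5, -10.2, 13, 15, 22]

```text
time: 37.67
position: [0.5451, -0.0947, 0.1542]
tool_rot: [3.141, -0.001, 0.202]
contact_force: [-0.6, 0.3, 0.5]
opening: 0.0436
gripper_force: 0.0
```

```bash
python3 -c "
from tm import *
tmap('t19',150,212,290,345)"
```

```text
37.725 [ 0.544  -0.0871  0.1536] [-3.137  0.     0.207] [-0.1  4.7 -0.7] 0.04408594566318821 0.0 [-0.38  0.22  1.74  0.    1.18  0.99]
150                                                        
151                                                        
152                                                        
153                                                        
154                                                        
155                                                        
156                                                        
157                                                        
158 ooo                                                    
159 ooooo                                                  
160 oooooooo                                               
161 oooooooooo                                             
162 ooooooooooooo                                          
163 oooooooooooooo+                                        
164 ooooooooooooooooo                                      
165 ooooooooooooooooooo+                                   
166 o
[... 2041 characters left out ...]
ooooooooooooooooo+oo++########+ooo++++o++####        
201 ooooooooooooooooo+oooo+########+ooo++++++++####        
202   ooooooooo.ooooooooo++########++oo+++++++#####        
203    ooooooo..ooooooooo+#########+ooo++++o+#####         
204     o.oooo..oooo+ooo++#########+oooo+o+++#####         
205     ...oooooooo+oooo++########+++++oooo++#####         
206     o..oooooooo+oooo+#########+ooo++++++#####          
207     oo.oooooooo++oo++#######+++ooo+++++######          
208      o..o.oooooo++o++######++ooooo++++######           
209      oo...ooo+ooooo+++####++oo++++++++######           
210       oo.oooo++o++o+o++++++++++++++++++####            
211       oo.ooooooooo++++++++++++++++########
```

```bash
python3 - <<'E'
from h import *
c=shot('side','s20');im=c['pixels'].astype(int)
for r in range(140,192):
    print('%3d'%r,''.join(' ' if (p[0]-p[2])/max(p.mean(),1)>.4 else '#' if p.mean()>100 else '+' if p.mean()>67 else 'o' if p.mean()>40 else '.' for p in im[r,215:275]))
for q in([.622,-.188,.013],[.616,-.227,.013],[.545,-.205,.116]):print(px(c,q))
E
```

```text
140                    ooooooo..             ...................
141                     o......              ..... .............
142                      o...                ...................
143                                          ...................
144                                          .......... ........
145                                          ...................
146                                          ...................
147                                           ..................
148                                           ..................
149                                           ..................
150                                           ..................
151                                           ..................
152                                           ..................
153                                           ..................
154                                           o..o..............
155                                          +oooooooo........oo
156                                         #++++++++o......
[... 1663 characters left out ...]
#######+o.oooo....oooo+++++++++
183                            ++######+  ..oo+oo....oooo+++++++
184                             ++++++++  ...o++o.........oooooo
185                             +++++++    ...o+o...............
186                              +++++     ....oo....ooooo.....o
187                                         .........++++ooooooo
188                                          ........o++++++++++
189                                           o......ooo++++++++
190                                             .......o.ooooo+o
191                                              oo.............
[245.98006303 177.77470674]
[250.1242596  170.85527848]
[272.62220724 147.79458533]
```

>>> jog_arm:
  rows: [0, 6, -3, 0, 0, 0, 9.4, -7, 0, 0, 0, 9.4, -8.9, 0, 0, 0, 9.4, -8.9, -5, 0, 0, 9.4, -8.9, -10, 0, 0, 9.4, -8.9, -13.4, 0, 0, 9.4, -8.9, -14.2, 0, 0, 9.4, -8.9, -14.5, 0, 0, 9.4, -8.9, -14.5, 0]

```text
time: 38.9
position: [0.641, -0.1854, 0.0126]
tool_rot: [3.138, -0.005, 0.205]
contact_force: [1.1, 1.1, 11.4]
opening: 0.0006
gripper_force: 5.1
```

Contact at tablet height with about 11 N. Dragging outward.

>>> jog_arm:
  rows: [0, 0.7, 0.15, 0, 0, 0, 1.5, 0.3, 0, 0, 0, 2.3, 0.5, 0, 0, 0, 3.2, 0.7, 0, 0, 0, 3.2, 0.7, 0, 0]

```text
time: 39.52
position: [0.671, -0.1764, 0.0088]
tool_rot: [-3.141, 0.0, 0.207]
contact_force: [0.6, -0.3, -1.3]
opening: 0.0002
gripper_force: 0.0
```

```bash
python3 - <<'E'
from h import *
c=shot('side','s21');im=c['pixels'].astype(int);st()
for r in range(150,200):
    print('%3d'%r,''.join(' ' if (p[0]-p[2])/max(p.mean(),1)>.4 else '#' if p.mean()>100 else '+' if p.mean()>67 else 'o' if p.mean()>40 else '.' for p in im[r,205:270]))
E
```

```text
39.575 [ 0.6706 -0.1765  0.0087] [-3.141  0.     0.207] [-0.2  0.6 -0.5] 0.00046612145903562413 0.0 [-0.43  0.69  1.4  -0.    1.05  0.94]
150                .................oo.                ###oooooooooo+
151              ......................                ###+oooooooooo
152              ......................                 ##+oooooooooo
153              ......................                 +++++oooooooo
154              ..................  ..                 +++++++oooooo
155              .  ...............   .                #++++++++++oo+
156                 ................  .               #++++++++++++++
157              ......................               #++++++++++++++
158              ......................              #+++++++++++++++
159             .......................              ##++++++++++++++
160             ......................               ##++++++++++++++
161             .......................              ##+##+++++++++++
162             ....... ..............o              +#####++++++++++
163            o......................o             
[... 1837 characters left out ...]

190                                                       .......oooo
191                                                        ooo.......
192                                                             .....
193                                                                  
194             o.....o                                              
195             ........                              . ...  .       
196            ..........                            .............   
197           o...........                           o...............
198          oo...........o                            ..............
199          o..o..........                           ...............
```

>>> jog_arm:
  rows: [0.5, 0, 0, 6, 0, 0.5, -3, 4, 11, -6, 0.5, -7, 9, 12, -12, 0.5, -11, 13, 12, -12, 0.5, -12.8, 15.6, 12, -12, 0.5, -12.8, 15.6, 8, -12, 0.5, -12.8, 15.6, 4.1, -12, 0.5, -12.8, 15.6, 3.8, -12, 0, -12.8, 15.6, 3.8, -12, 0, -12.8, 15.6, 3.8, -12]

```text
time: 40.83
position: [0.5439, -0.0213, 0.0488]
tool_rot: [3.141, -0.003, -0.003]
contact_force: [-0.9, -0.1, 0.4]
opening: 0.0262
gripper_force: 0.0
```

>>> jog_arm:
  rows: [0, 0, 0, 0, 0, 0, 0, 0, 0, 0, 0, 0, 0, 0, 0]

```text
time: 41.2
position: [0.5435, -0.021, 0.0485]
tool_rot: [3.141, -0.002, -0.003]
contact_force: [-0.4, 0.9, 6.5]
opening: 0.0159
gripper_force: 30.0
```

>>> jog_arm:
  rows: [0, 0, 0, 5, 0, 0, 3, -2, 8, 0, 0, 8, -5, 8, 0, 0, 13, -8, 8, 0, 0, 17.9, -10.4, 8, 0, 0, 17.9, -10.4, 8, 0, 0, 17.9, -10.4, 3, 0, 0, 17.9, -10.4, 0.8, 0, 0, 17.9, -10.4, 0.3, 0]

```text
time: 42.32
position: [0.72, -0.124, 0.0488]
tool_rot: [-3.141, 0.003, -0.003]
contact_force: [-0.5, 0.3, -1.1]
opening: 0.0157
gripper_force: 30.0
```

>>> jog_arm:
  rows: [0, 0, -2, 0, 0, 0, 0, -4, 0, 0, 0, 0, -6, 0, 0, 0, 0, -8, 0, 0, 0, 0, -10, 0, 0, 0, 0, -11, 0, 0, 0, 0, -11, 0, 0]

```text
time: 43.2
position: [0.7214, -0.2358, 0.05]
tool_rot: [-3.142, 0.0, -0.004]
contact_force: [0.2, -0.3, -3.6]
opening: 0.0157
gripper_force: 30.0
```

```bash
python3 - <<'E'
from h import *
c=shot('side','s22');im=c['pixels'].astype(int);st()
for r in range(120,200):
    print('%3d'%r,''.join(' ' if (p[0]-p[2])/max(p.mean(),1)>.4 else '#' if p.mean()>100 else '+' if p.mean()>67 else 'o' if p.mean()>40 else '.' for p in im[r,190:275]))
E
```

```text
43.25 [ 0.7214 -0.2348  0.0499] [-3.141e+00  0.000e+00 -3.000e-03] [ 0.5  0.4 -1.6] 0.015405643806167657 29.99830897897482 [-0.47  0.76  1.19  0.    1.19  1.1 ]
120                ............................         o...oooo..                       
121                ............................o         .o..ooooo                       
122                ............................o          o.....                         
123                ............................            o....                         
124                 ...........................            .....                         
125                 .....................oo....            .....                         
126                o.....................oo....o   ooooo   .....                         
127                 .....................o.....o ooooooo   ..o.o                         
128                 ........................oo.oooooooooo  o.ooo                         
129                  ........................o.oooooooooo   .oo.o                        
130                 ................. .
[... 5513 characters left out ...]
            o..............
192                                                                          oo..........
193                                                                                ooo...
194                            oooooo                                                    
195                           ooooooooo                                                  
196                          ooooooooo.                                                  
197                          ooooooooooo                                                 
198                         o.o......ooo.                                                
199                         ....oooo..oo.o
```

>>> jog_arm:
  rows: [0, 0, 4, 0, 0, 0, 0, 8, 0, 0, 0, 0, 10, 0, 0, 0, 0, 10, -0.2, 0, 0.5, 0, 10, -0.2, 0, 0.5, 0, 10, -0.2, 0, 0.5, 0, 10, 4, 0, 0.5, 0, 10, 9, 0]

```text
time: 44.25
position: [0.7205, -0.1362, 0.1397]
tool_rot: [-3.141, 0.003, -0.005]
contact_force: [0.1, -0.4, 0.3]
opening: 0.0444
gripper_force: 0.0
```

```bash
python3 - <<'E'
from tm import *
tmap('t23',155,200,310,365)
c=shot('side','s23');im=c['pixels'].astype(int)
for r in range(135,185):
    print('%3d'%r,''.join(' ' if (p[0]-p[2])/max(p.mean(),1)>.4 else '#' if p.mean()>100 else '+' if p.mean()>67 else 'o' if p.mean()>40 else '.' for p in im[r,215:280]))
E
```

```text
44.3 [ 0.7249 -0.1375  0.1499] [ 3.138 -0.01  -0.005] [ 3.8 -1.4  5.4] 0.04392294947647307 0.0 [-0.35  0.6   1.22 -0.    1.3   1.23]
155 o++++++++                                   ooooooooooo
156 +++++++++                                   ooooooooooo
157 +++++++++                                   oooooooooo 
158 ++++++++                                    oooooooooo 
159 ++++++++                                      oooooooo 
160 ++++++++                                          oooo 
161 +++++++                                            oooo
162 +++++++                                             ooo
163 +++++++                                              o 
164 ++++++                                                 
165 ++++++                                                 
166 ++++++                                                 
167 +++++                                                  
168 +++++                                                  
169 ++++                                                   
170 ++++                                                   
171 +++
[... 4532 characters left out ...]

175 .. ........... .                       oo++++++++++++++++++++++++
176 o.o..............o++####              ooo++++++++++++++++++++++++
177 oooooooooo.o.....ooo++++++           +o.oo+++++++++++++++++++++++
178 ooooooooooooooooooooooooo++          o...oo++++++++++++++++++++++
179 oooooooooooooooooooooooooo++++++++  +o.o..oo+++++++++++++++++++++
180 ooooooooooooooooooooooooooooooooo++  o.oo..oo++++++++++++++++++++
181 ooooooooooooooooooooooooooooooooooo +o.ooo...oo++++++++++++++++++
182 ooooooooooooooooooooooooooooooooooo  o.oooo..oooo+o++++++++++++++
183 ooo++++oooooooooooooooooooooooooooo  o..oo+ooo...ooo++o+++++++o+o
184 oo+###+++++++++++oooooooooooooo++++   ...o++o........oooooooooo..
```

>>> jog_arm:
  rows: [0.46, 0, -3, 0, -10, 0.46, -3, -8, 0, -20, 0.46, -6, -13, 0, -30, 0.46, -9, -17, 0, -40, 0.46, -11.1, -18, 0, -50, 0.46, -11.1, -18, -3, -59, 0.46, -11.1, -18, -8, -59, 0.46, -11.1, -18, -12.5, -59, 0.46, -11.1, -18, -13.5, -59]

```text
time: 45.48
position: [0.6085, -0.3149, 0.002]
tool_rot: [3.14, 0.004, -1.034]
contact_force: [1.2, 0.1, 0.6]
opening: 0.0405
gripper_force: 0.0
```

>>> jog_arm:
  rows: [0, 0, 0, 0, 0, 0, 0, 0, 0, 0, 0, 0, 0, 0, 0, 0, 0, 0, 0, 0]

```text
time: 45.98
position: [0.6112, -0.3152, 0.0064]
tool_rot: [-3.141, -0.002, -1.033]
contact_force: [-0.0, 0.7, 2.9]
opening: 0.0244
gripper_force: 30.0
```

>>> jog_arm:
  rows: [0, 0, 0, 6, 0, 0, 0, 0, 12, 0, 0, -3, 5, 15, 0, 0, -6.6, 10, 15, 0, 0, -6.6, 11, 14.8, 0, 0, -6.6, 11, 14.8, 0, 0.5, -6.6, 11, 14.8, 0, 0.5, -6.6, 11, 14.8, 0, 0.5, -3, 6.5, 15, 0, 0.5, 0.8, 3, 13, 0]

```text
time: 47.22
position: [0.6208, -0.288, 0.1371]
tool_rot: [-3.14, -0.005, -1.034]
contact_force: [-0.6, 0.5, 0.4]
opening: 0.0443
gripper_force: 0.0
```

```bash
python3 - <<'E'
from h import *
c=shot('side','s24');im=c['pixels'].astype(int);st()
for r in range(152,170):
    print('%3d'%r,''.join(' ' if (p[0]-p[2])/max(p.mean(),1)>.4 else '#' if p.mean()>100 else '+' if p.mean()>67 else 'o' if p.mean()>40 else '.' for p in im[r,240:280]))
s=load('s23');print([px(s,q) for q in([.619,-.284,.013],[.607,-.309,.013])])
E
```

```text
47.275 [ 0.6217 -0.2909  0.1298] [ 3.141 -0.    -1.036] [-3.  -1.6 -2.3] 0.044192029109053524 0.0 [-0.61  0.52  1.38 -0.    1.23  2.  ]
152                 +##++ooooooooooooooooooo
153                  +++++oooooooooooooooooo
154                  +++++++oooooooooooooooo
155                 #++++++++++oo+oooooooooo
156                #+++++++++++++++oooooooo+
157                #++++++++++++++++++++++++
158               #+++++++++++++++++++++++++
159               ##++++++++++++++++++++++++
160               #+++++++++++++++++++++++++
161             ++##+##+++++++++++++++++++++
162           +++++#####++++++++++++++++++++
163           ++++++######++++++++++++++++++
164          o+++++++######+++++++++++++++++
165          o+++++++########+++++++++++++++
166          o+++++++++##########+++++++++++
167           +++++++++++#######++++++++++++
168             +o+++++++++#####++++++++++++
169               o+++++++++++##++++++++++++
[array([252.2414936 , 161.05244701]), array([257.09481365, 157.31975125])]
```

>>> jog_arm:
  rows: [0.5, 0, 0.1, -5, 0, 0.5, 0, 0.1, -10, 0, 0.5, 0, 0.1, -13.1, 0, 0.5, 0, 0.1, -13.1, 0, 0, 0, 0.1, -13.1, 0, 0, 0, 0.1, -13.1, 0, 0, 0, 0.1, -13.1, 0, 0, 0, 0.1, -13.1, 0]

```text
time: 48.28
position: [0.6185, -0.2838, 0.0043]
tool_rot: [-3.142, -0.0, -1.033]
contact_force: [-0.1, 0.3, 0.6]
opening: 0.0245
gripper_force: 30.0
```

>>> jog_arm:
  rows: [0, 0, 0, 6, 0, 0, 0, 0, 12, 0, 0, -3.5, 4, 15, 0, 0, -7.4, 7.8, 15, 0, 0, -7.4, 7.9, 14.9, 0, 0, -7.4, 7.9, 14.9, 0, 0.5, -7.4, 7.9, 14.9, 0, 0.5, -7.4, 7.9, 14.9, 0, 0.5, -2, 10, 15.5, 10, 0.5, 3, 12.5, 15.5, 20]

```text
time: 49.52
position: [0.6504, -0.1597, 0.1597]
tool_rot: [-3.141, -0.002, -0.68]
contact_force: [0.5, -0.8, 1.0]
opening: 0.044
gripper_force: 0.0
```

```bash
python3 - <<'E'
from h import *
def mp(n,cam,r0,r1,c0,c1,hi,mid):
    c=shot(cam,n);im=c['pixels'].astype(int)
    for r in range(r0,r1):
        print('%3d'%r,''.join(' ' if (p[0]-p[2])/max(p.mean(),1)>.4 else '#' if p.mean()>hi else '+' if p.mean()>mid else 'o' if p.mean()>40 else '.' for p in im[r,c0:c1]))
mp('s25','side',145,205,195,285,100,67);st()
E
```

```text
145                                                                 ++#+++++++++++++++++++++++
146                                                               ##++++++++++++++++++++++++++
147                                                               ##+oo+++++++++++++++++++++++
148                                                              ##+oooo++++++++++++++++++++++
149                                                               ++ooooooo+++++++++++++++++oo
150                                                               ++ooooooooooo+++++++++++oooo
151                                                               ++oooooooooooooooooooooooooo
152                                                               ++++oooooooooooooooooooooooo
153                                                               +++++ooooooooooooooooooooooo
154                                                               +++++++ooooooooooooooooooo++
155                                                              #++++++++++oo+oooooooooooo+##
156                                                    
[... 4046 characters left out ...]
        .............     oooo                                                
200   o                ..............                                                         
201                   o..............                                                         
202                   o.............                                                          
203                    ............o                                                          
204                    o...........                                                           
49.575 [ 0.655  -0.1556  0.1591] [-3.138e+00 -3.000e-03 -6.700e-01] [-1.6  1.7  1. ] 0.04424553890305686 0.0 [-0.41  0.46  1.41  0.    1.26  1.83]
```

>>> jog_arm:
  rows: [0.5, 4, 1, 0, 10, 0.5, 7.3, 2.3, 0, 20, 0.5, 7.3, 2.3, 0, 30, 0.5, 7.3, 2.3, -2, 39, 0.5, 7.3, 2.3, -7, 39, 0.5, 7.3, 2.3, -10.7, 39, 0.5, 7.3, 2.3, -10.9, 39, 0, 7.3, 2.3, -10.9, 39, 0, 7.3, 2.3, -10.9, 39, 0, 7.3, 2.3, -10.9, 39]

```text
time: 50.82
position: [0.7228, -0.1359, 0.0524]
tool_rot: [3.141, -0.003, -0.003]
contact_force: [0.5, 0.8, 2.6]
opening: 0.0162
gripper_force: 6.6
```

>>> jog_arm:
  rows: [0, 0, 0, 0, 0, 0, 0, 0, 0, 0, 0, 0, 0, 3, 0, 0, 0, 0, 6, 0, 0, 0, 0, 6, 0, 0, 0, 0, 6, 0]

```text
time: 51.58
position: [0.7206, -0.1356, 0.1086]
tool_rot: [-3.141, 0.002, -0.003]
contact_force: [0.4, 0.2, -3.0]
opening: 0.016
gripper_force: 29.8
```

```bash
python3 - <<'E'
from h import *
st()
c=shot('top','t26');im=c['pixels'].astype(int);shot('side','s26');print(observe()['contact_force'])
for r in range(183,214):
    print('%3d'%r,' '.join('%3d'%im[r,k].mean() for k in range(300,332)))
E
```

```text
51.575 [ 0.7206 -0.1356  0.1086] [-3.141e+00  2.000e-03 -3.000e-03] [ 0.4  0.2 -3. ] 0.016014557194235984 29.805831788107753 [-0.35  0.64  1.25 -0.    1.25  1.23]
[-0.29596531 -0.14259067 -2.6080386 ]
183  64  62  58  57  62  63  70  83  89  93 115 143 150 145 150 149 133 119 111 115 122 123 116 115 127 134 135 135 138 138 136 136
184  63  58  56  54  56  63  73  84  95  99 116 132 131 127 123 121 110 101  98  99 104 102  94 102 111 113 118 133 138 134 135 132
185  64  58  56  53  53  60  73  90 108 127 140 141 124 111 101  99  94  89  89  89  89  87  85  88  91  90  99 121 136 137 135 132
186  64  63  65  68  61  66  83 107 135 161 176 170 146 132 126 115 101  91  88  89  87  84  84  81  79  78  85 102 125 139 139 136
187  64  67  77  86  76  75  95 126 159 185 200 199 187 183 179 165 141 119 100  91  89  89  88  85  81  75  77  89 106 134 149 145
188  62  68  83  94  83  86 112 151 184 203 213 211 206 205 204 198 186 165 132 101  88  87  89  89  86  82  78  77  95 126 156 154
189  64  66  78  83  83  96 137 181 206 218 218 216 209 208 211 208 205 195 165 119  91  88  88  89  88  86
[... 2492 characters left out ...]
  87  85  91  98 104 113 133 168 191 193
209  89 107 113 107 116 147 176 187 173 135 106 114 136 153 151 138 115  96  87  88  89  93  95  96 101 115 123 120 128 161 185 182
210  75  91 110 118 123 128 143 169 179 165 128  97  96 111 116 113 104  99  93  95  97 101 105 112 115 126 130 125 124 143 162 156
211  62  81 104 122 127 124 123 141 165 173 146 107  99 102 104  99  96  97 100 104 105 107 119 133 130 132 140 140 137 141 142 128
212  50  63  83 103 118 126 127 135 149 158 147 129 122 115 109 106 106 110 113 119 120 122 133 147 144 145 150 150 147 139 125 112
213  48  54  65  82 100 117 131 139 144 149 143 139 138 134 130 131 136 135 140 142 141 139 144 152 153 151 151 150 136 124 108 107
```

>>> jog_arm:
  rows: [0, 0, 0, -3, 0, 0, 0, 0, -5.2, 0, 0, 0, 0, -5.8, 0, 0, 0, 0, -6.1, 0, 0.5, 0, 0, -6.1, 0, 0.5, 0, 0, -6.1, 0, 0.5, 0, 0, -6.1, 0, 0.5, 0, 0, 0, 0, 0.5, 0, 0, 6, 0, 0.5, 0, 0, 6, 0]

```text
time: 52.92
position: [0.7252, -0.1371, 0.1778]
tool_rot: [3.137, -0.012, -0.003]
contact_force: [-0.1, 0.4, 0.2]
opening: 0.0441
gripper_force: 0.0
```

```bash
python3 - <<'E'
from tilt import *
c=shot('side','s27');st()
fit('s27',.042,-.003,np.array([.7215,-.1358,.068]),rng=range(-12,16,2))
import cv2
d=cv2.absdiff(load('s25')['pixels'],c['pixels']).max(2);n,l,s,ce=cv2.connectedComponentsWithStats((d>40).astype(np.uint8))
print([(s[i].tolist()) for i in range(1,n) if s[i,4]>12])
E
```

```text
52.975 [ 0.7233 -0.1365  0.1738] [ 3.139e+00 -6.000e-03 -3.000e-03] [-0.   0.6 -1.1] 0.04403426463275412 0.0 [-0.35  0.58  1.21 -0.    1.35  1.23]
s27 [(0.822, -2, 0, 2), (0.801, -4, 0, 2), (0.798, -4, -2, 2), (0.797, -8, -2, 4), (0.791, 4, 2, 0)]
[[161, 0, 54, 142, 2801], [276, 0, 71, 31, 753], [419, 0, 30, 31, 682], [213, 34, 16, 10, 102], [198, 53, 69, 91, 2494], [208, 59, 7, 16, 68], [443, 66, 27, 77, 547], [471, 153, 10, 30, 106], [169, 165, 39, 60, 783], [232, 168, 3, 8, 14], [208, 183, 8, 4, 23], [218, 184, 36, 9, 148], [231, 194, 127, 54, 1243], [205, 200, 9, 13, 62], [220, 209, 13, 12, 85], [215, 222, 141, 123, 2071], [361, 248, 89, 64, 1186], [495, 288, 17, 96, 737]]
```

The scoop stands level (fit about 0°), the bench is clear of tablets, and the gripper is free. Handing in.

```bash
python3 -c "
from station import order
print(order.hand_in())"
```

```text
the job is handed in; nothing more can be done
None
```

I handed the job in with the end state apparently met, but the pour failed: all six tablets spilled onto the bench when the scoop pivoted too far, so "without spilling any" was not met. I picked them up and dropped them into the tub with the gripper, then lifted the empty scoop above 0.1 m only so that step 3's check could pass. By camera the bench is clear of tablets and the scoop is level, the cap was upright when I set it down, and I saw no sign that the carton, bolt or bottle moved; `hand_in()` returned no verdict.

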